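# Hold the set collar on the shaft flat

## Task

On the small spindle stand, swing the hinged steady arm off the shaft end, out to the left, until it snaps home in its end detent. Then take hold of the shaft and turn it until its flat faces squarely to the notched screwdriver rest, and slide the collar that has the set screw (not the plain ring) over the shaft, screw on the side of the flat. Finish while holding the collar there: level, half-way along the flat and clear of the shoulder, its screw tip kept pressed lightly against the flat; leave the plain ring and the other loose things where they are.

Things in the scene. Friction and masses are not known exactly. Their poses are not given: they have to be found in the camera images.
- stand: Fixed grey metal spindle stand. Origin on the vertical shaft axis at worktop height, z up. On its -x side (towards the robot), 75 mm from the axis: the screwdriver rest, a steel upright 34 mm wide, 85 mm high, with a 16 mm notch in its top. On its +x side, 130 mm from the axis: the steady arm's pivot post, with a sprung strut behind it to its right, up to 142 mm high. Base plate 14 mm thick, 80 mm wide.
- shaft (a joint): Angle of the shaft about its vertical axis in rad, positive counter-clockwise seen from above; 0 when its flat faces the screwdriver rest (the stand's -x). Starts at 0.45 to 1.4. It turns with slight friction (0.04 N m) and stays where it is left.
- shaft_mid (a point): Point on the shaft axis half-way up the flat, 74 mm above the worktop; turns with the shaft: -x points squarely out of the flat, z up. Upright steel rod 16 mm in diameter with one flat 5 mm from the axis along its whole free length (13 mm across the flat). Shoulder (28 mm disc) 24 mm below this point; rod top 26 mm above it, the last 4 mm tapered to 10 mm.
- brace (a joint): Angle of the steady arm about its vertical pivot, rad: 0 = over the shaft end (its start), growing clockwise seen from above (free end to the stand's +y, the robot's left), 1.6 = end stop. A sprung strut resists (up to 0.22 N m, plus 0.06 friction) as far as 1.25, then pushes the arm home to 1.6 and keeps it there; left short of that the arm swings back.
- brace_handle (a point): Middle of the upright black knob on the free end of the steady arm, 152 mm above the worktop; knob 17 mm in diameter, its full-width part from 138 mm to 164 mm height; the grey boss below it, 34 mm in diameter, reaches from 106 to 126 mm height, just above the shaft end.
- brace_hinge (a point): Point on the pivot axis of the steady arm, 118 mm above the worktop; the knob turns round it at a radius of 130 mm.
- collar_center (a point): Centre (half height) of the loose steel set collar: 44 mm diameter, 24 mm high, about 120 g, flat on the worktop, z up. Bore 19 mm, mouths chamfered to 22 mm. Its set screw is at half height on its -x side: 8 mm head out to 28 mm from the centre, 5 mm tip into the bore to 6.5 mm from the centre, so it goes on the shaft only with the screw at the flat (within about 20 degrees).
- collar: The same set collar; origin at the centre of its underside, 12 mm below point collar_center, same axes.
- collar_tip (a point): Inner end of the collar's set screw, in the bore 6.5 mm from the collar's centre, towards the collar's -x, at half height.
- spacer_center (a point): Centre (half-way up) of the plain steel ring of the same size, 44 mm in diameter and 24 mm high, without any screw; it and the collar change places from start to start. Leave alone.
- head_a: Loose small metal tuner head, 48 x 31 x 33 mm, at the back left of the worktop; origin under its centre. Leave alone.
Things that resemble listed ones, but are neither listed nor needed, are in the scene too. What is shaped like the collar but purple is not meant.

How it is judged:
By the outcome, as a careful person would: the job done as asked, in the order asked, and still so for the second after the job is handed in, while the arm keeps its last pose, push and grip.
It also fails if it takes over 61 s, if anything falls off the work surface, if the arm or the gripper's body presses on something with over 40 N, if the wrist force passes 120 N, or if a joint passes its speed limit or range.

## Robot

A 7-joint arm with a two-finger parallel gripper is mounted at the origin on a cart in front of the work surface, level with it; the furniture and walls round the work are solid. World frame = base frame: x ahead of the robot, y to its left, z up, the work surface at z = 0. Lengths are in m, angles in rad, forces in N, time in s.
With the tool pointing down it reaches from about 0.4 to 0.9 m from the base axis. Payload 5.5 kg.
Tool frame: the origin (TCP) lies midway between the tips of the shut fingers; the grasp point (between the pads) lies 19 mm behind it (manip.grip_depth is the distance from the TCP to the grasp point, in m); z points along the fingers, x is the direction in which the jaws open and shut, and the axes are right-handed (so a half turn about z gives the same grasp; the last joint's range is limited). The gripper opens to 92 mm and grips with 3 to 60 N. Pads are 19 mm wide; open, the fingers measure 130 mm over their backs; the gripper's body (75 mm by 190 mm) begins 47 mm behind the grasp point.
Start: joints at [-1.072, 0.501, -0.427, 1.55, 0.221, 1.138, -0.21], TCP at [0.152, 0.632, 0.227] pointing down, gripper open.
Joint ranges: [-2.88, 2.88], [-0.31, 2.03], [-1.54, 1.56], [0.2, 2.42], [-1.41, 4.55], [0.19, 2.02], [-2.57, 2.57]. Speed limits (rad/s): [2.57, 2.57, 3.14, 3.14, 3.14, 3.14, 3.14].

## Interface

Orientations are given as a unit quaternion [x, y, z, w].
In Python, from bench import manip, effector, viewer gives the robot as it stands. Calls block until the motion is done:
- manip.move_pose(position, orientation): joint-space move of the TCP to a pose.
- manip.servo_line(position, ori=None, vel=0.15): straight line of the TCP; ori=None keeps the orientation; vel is the mean speed in m/s.
- manip.movej(angles): joint-space move.
- effector.open_jaws() and effector.close(f_grip=None): open the fingers fully, or close them until they stop; f_grip is the grip in N (None keeps the last).
- manip.sleep(seconds).
- manip.solve_ik(position, orientation): joint angles nearest the present ones, or None.
- viewer.get_image(name): name is "scene" or "top"; returns the picture (384x512x3 uint8, red, green, blue); there is no depth.
- viewer.get_calibration(name): a dict with "vfov" (degrees; the focal length in pixels is half the picture's height over the tangent of half this angle, whatever the lens; pixels are square), "cx", "cy" (the principal point, pixels), "dist_coeffs" ([k1, k2, p1, p2, k3] as OpenCV has them; the pictures are not rectified), "eye" and "attitude" of the camera in the world. Camera axes: x right, y down, z forward; pixel columns grow to the right and rows downward; lengths in m; the calibration is good to about 2 mm. A picture is of the moment at which its call begins. get_calibration takes no time and is no camera call.
A pose or a line that the arm cannot do raises manip.PlanningError and nothing moves.
- manip.hand_in(): hands the job in, once; it reports no verdict.
Readings, each from a call of its own:
- manip.current_clock(): time.
- manip.current_q(): joint angles.
- manip.current_joint_velocities(): joint speeds.
- manip.current_tau(): joint torques, N m.
- manip.current_tool_pos(): TCP position.
- manip.current_tcp_rot(): TCP orientation.
- manip.current_force(): force on the tool from outside, world axes, zero at the start.
- manip.current_wrist_torque(): the same for the moment, N m.
- manip.current_finger_gap(): finger opening in m.
Only numpy, scipy, OpenCV 4.12 (cv2) and the standard library are available. Lean on these libraries where they do the work, as an engineer would, in place of code of your own. Each camera call takes 0.05 s, during which the arm holds its last target.

## Working session

There is one attempt and no reset: what is moved stays moved. The work goes in short steps, each a Python script; the robot and the scene stay as the last script left them, time stands still between calls to the robot, and variables do not carry over. Pictures are saved under pics/ and viewed, and the job is handed in when it is done.

```bash
ls; mkdir -p pics; python3 - <<'E'
from bench import manip, effector, viewer
import cv2
for n in("scene","top"):
    im=viewer.get_image(n); cv2.imwrite(f"pics/{n}0.png",cv2.cvtColor(im,cv2.COLOR_RGB2BGR)); print(n,viewer.get_calibration(n))
print(manip.current_clock(),manip.current_tool_pos(),manip.current_tcp_rot(),manip.grip_depth)
E
```

```text
pics
scene {'vfov': 47.04479772596348, 'cx': 261.0284727573374, 'cy': 191.01117317066488, 'dist_coeffs': array([0.02576632, 0.        , 0.        , 0.        , 0.        ]), 'eye': array([0.17507253, 0.17411329, 1.00499728]), 'attitude': array([-0.4021688 ,  0.87193792, -0.2554821 ,  0.1127538 ])}
top {'vfov': 44.9461139512468, 'cx': 257.0843346250159, 'cy': 185.97381966220604, 'dist_coeffs': array([0.06569683, 0.        , 0.        , 0.        , 0.        ]), 'eye': array([ 0.46431941, -0.21120463,  0.97710603]), 'attitude': array([ 0.70726496, -0.70064231,  0.06147999, -0.07139213])}
0.1 [0.15174809 0.6314091  0.22579194] [ 7.85354777e-01  6.19045339e-01 -6.96532549e-04  5.06804714e-04] 0.0188
```

View pics/scene0.png

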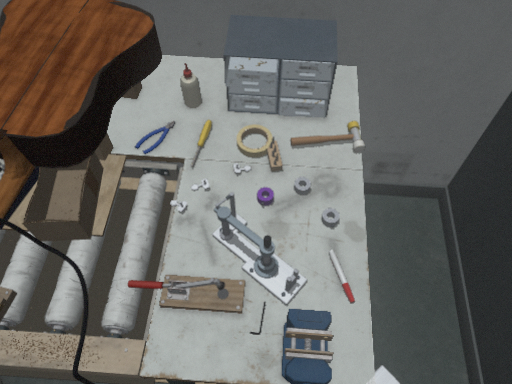

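View pics/top0.png

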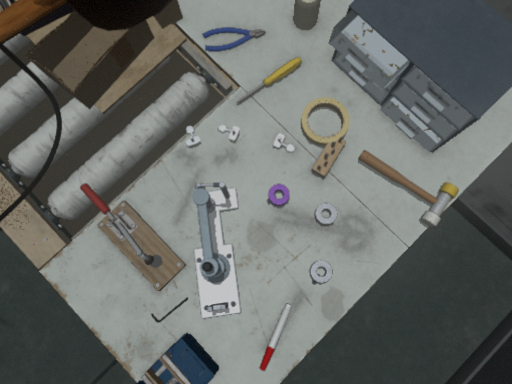

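The scene image shows the stand near (260,255), with grey rings at (303,185) and (331,217) and a purple ring at (265,196). I'll enlarge these.

```bash
cat > h.py <<'E'
import numpy as np,cv2
from scipy.spatial.transform import Rotation as R
from bench import manip, effector, viewer
def cal(n):
    c=viewer.get_calibration(n); f=192/np.tan(np.radians(c['vfov'])/2)
    K=np.array([[f,0,c['cx']],[0,f,c['cy']],[0,0,1]]); return K,np.array(c['dist_coeffs']),np.array(c['eye']),R.from_quat(c['attitude']).as_matrix()
def ray(n,uv):
    K,d,e,A=cal(n); p=cv2.undistortPoints(np.array([[uv]],float),K,d)[0,0]
    return e,A@np.array([p[0],p[1],1])
def atz(n,uv,z):
    e,r=ray(n,uv); return e+r*(z-e[2])/r[2]
def proj(n,P):
    K,d,e,A=cal(n); rv=cv2.Rodrigues(A.T)[0]; 
    return cv2.projectPoints(np.array(P,float).reshape(-1,1,3),rv,-A.T@e,K,d)[0][:,0]
def tri(u1,u2):
    e1,r1=ray("scene",u1);e2,r2=ray("top",u2)
    r1/=np.linalg.norm(r1); r2/=np.linalg.norm(r2)
    t=np.linalg.lstsq(np.c_[r1,-r2],e2-e1,rcond=None)[0]; a=e1+t[0]*r1;b=e2+t[1]*r2
    return (a+b)/2,np.linalg.norm(a-b)
def crop(im,x0,y0,w,h,s,name):
    c=cv2.resize(cv2.cvtColor(im,cv2.COLOR_RGB2BGR)[y0:y0+h,x0:x0+w],None,fx=s,fy=s,interpolation=cv2.INTER_CUBIC)
    for i in range((-x0)%10,w,10): cv2.line(c,(int(i*s),0),(int(i*s),6 if (x0+i)%50 else 14),(0,0,255),1)
    for i in range((-y0)%10,h,10): cv2.line(c,(0,int(i*s)),(6 if (y0+i)%50 else 14,int(i*s)),(0,0,255),1)
    cv2.imwrite("pics/"+name,c)
E
python3 - <<'E'
import cv2
from h import *
a=cv2.imread("pics/scene0.png")[:,:,::-1]; b=cv2.imread("pics/top0.png")[:,:,::-1]
crop(a,200,170,150,135,5,"s1.png") if 0 else crop(a,205,170,150,135,4.4,"s1.png")
crop(b,180,170,160,150,4,"t1.png")
E
```

```text
(no output)
```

View pics/s1.png

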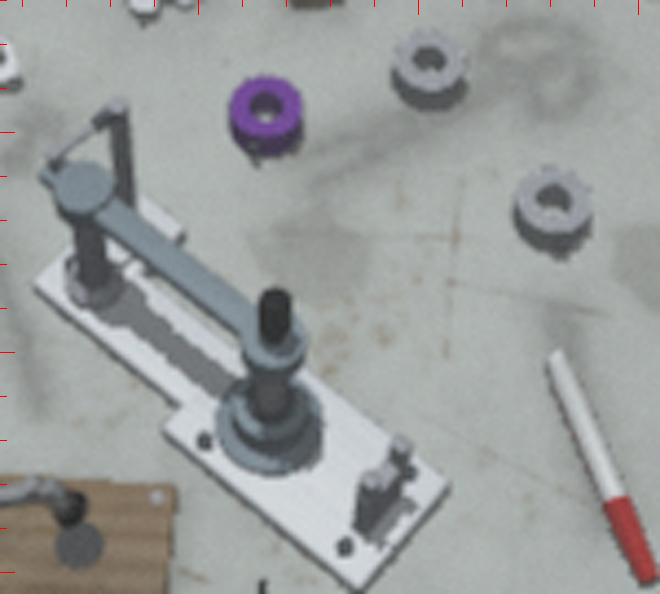

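View pics/t1.png

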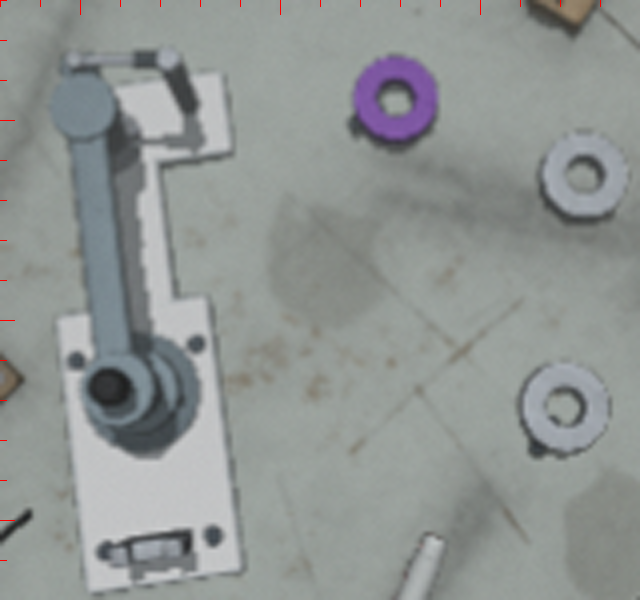

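```bash
python3 - <<'E'
from h import *
T=lambda x,y:(180+x/4-.4,170+y/4-.4); S=lambda x,y:(205+x/4.4-.4,170+y/4.4-.4)
np.set_printoptions(precision=4,suppress=True)
print("collar",atz("top",T(565,408),.024),atz("scene",S(553,202),.024),tri(S(553,202),T(565,408)))
print("screw top",atz("top",T(537,449),.012), atz("scene",S(561,252),.012))
print("ring",atz("top",T(585,175),.024),atz("scene",S(430,60),.024))
print("purple",atz("top",T(396,98),.024))
print("knob",tri(S(275,294),T(110,385)))
print("pivot",tri(S(84,186),T(83,105)))
for a in [(58,320),(212,297),(243,572),(92,592)]: print("plate top",atz("top",T(*a),.014))
for a in [(168,432),(450,488),(360,590)]: print("plate scn",atz("scene",S(*a),.014))
E
```

```text
collar [ 0.4717 -0.3268  0.024 ] [ 0.4722 -0.3247  0.024 ] (array([ 0.4724, -0.3266,  0.0213]), np.float64(0.0016850521744138603))
screw top [ 0.4512 -0.3138  0.012 ] [ 0.4496 -0.3107  0.012 ]
ring [ 0.5895 -0.3391  0.024 ] [ 0.5898 -0.3383  0.024 ]
purple [ 0.6289 -0.2418  0.024 ]
knob (array([ 0.4788, -0.1142,  0.1678]), np.float64(0.0016581903934820928))
pivot (array([ 0.6065, -0.0932,  0.126 ]), np.float64(0.000688208225207274))
plate top [ 0.5134 -0.0685  0.014 ]
plate top [ 0.5258 -0.1475  0.014 ]
plate top [ 0.3897 -0.1659  0.014 ]
plate top [ 0.3794 -0.0908  0.014 ]
plate scn [ 0.5102 -0.0674  0.014 ]
plate scn [ 0.3876 -0.1622  0.014 ]
plate scn [ 0.3778 -0.0879  0.014 ]
```

Top image, what could be taken for the collar:
- purple ring (278,195): excluded by colour
- plain grey ring (326,214): no screw
- grey ring (321,272): screw head visible at (314,282)

I choose the ring at (321,272), which is about (0.472,-0.327) with its screw pointing at about 146°. The measured heights match (0.021 vs 0.024, 0.126 pivot, 0.168 knob), and the knob-to-pivot radius is 129 mm against the given 130 mm. First step is the steady arm.

```bash
cat >> h.py <<'E'
np.set_printoptions(precision=4,suppress=True)
def down(yaw): # tool x at yaw, z down
    return (R.from_euler('z',yaw)*R.from_euler('x',np.pi)).as_quat()
def yaw_now():
    M=R.from_quat(manip.current_tcp_rot()).as_matrix(); return np.arctan2(M[1,0],M[0,0])
def st(tag=""):
    print(tag,"t",round(manip.current_clock(),2),"p",np.array(manip.current_tool_pos()),"yaw",round(yaw_now(),3),"F",np.array(manip.current_force()),"gap",round(manip.current_finger_gap(),4))
E
python3 - <<'E'
from h import *
for y in (1.726,-1.416,.126,-3.016,.977,-2.165,.155,1.2):
    print(y,manip.solve_ik([.479,-.114,.26],down(y)))
E
```

```text
1.726 [-0.116   0.1533  0.328   1.92   -0.0559  1.077   1.9609]
-1.416 [-0.257   0.1597  0.4867  1.9242 -0.0845  1.0775 -1.1514]
0.126 [-0.1525  0.1545  0.3689  1.9211 -0.0631  1.077   0.3683]
-3.016 [-0.9097  0.421   1.3765  1.9383 -0.4531  1.1576 -2.3741]
0.977 [-0.1382  0.154   0.3528  1.9207 -0.0602  1.077   1.2164]
-2.165 [-0.7859  0.2776  1.1414  1.9365 -0.2828  1.1035 -1.6943]
0.155 [-0.1509  0.1545  0.367   1.9211 -0.0627  1.077   0.3969]
1.2 [-0.1403  0.1541  0.3552  1.9208 -0.0606  1.077   1.4398]
```

```bash
python3 - <<'E'
from h import *
manip.move_pose([.479,-.114,.26],down(1.72)); st()
manip.servo_line([.479,-.114,.134],vel=.2); st()
effector.close(f_grip=8); st()
E
```

```text
t 2.97 p [ 0.4793 -0.1132  0.2599] yaw 1.721 F [-0.4475 -0.5203  0.5296] gap 0.092
 t 3.75 p [ 0.4797 -0.1141  0.1346] yaw 1.72 F [-0.0808  0.1938  0.0631] gap 0.0917
 t 4.9 p [ 0.4786 -0.1117  0.1339] yaw 1.721 F [-1.6782  5.2441  2.1356] gap 0.017
```

```bash
python3 - <<'E'
from h import *
P=np.array([.6065,-.0932]); th=.155
for f in np.r_[np.arange(.2,1.55,.2),1.58]:
    a=th+np.pi-f
    p=P+.13*np.array([np.cos(a),np.sin(a)])
    manip.servo_line([*p,.134],ori=down(1.72-f),vel=.12)
    st(round(f,2))
E
```

```text
0.2 t 5.28 p [ 0.4771 -0.0877  0.134 ] yaw 1.524 F [ 2.8193 -1.8502 -2.7049] gap 0.0167
0.4 t 5.64 p [ 0.4804 -0.0627  0.134 ] yaw 1.325 F [ 1.3678 -2.3964 -1.848 ] gap 0.0168
0.6 t 6.01 p [ 0.4888 -0.0384  0.134 ] yaw 1.125 F [ 0.5577 -1.6312 -0.3263] gap 0.017
0.8 t 6.38 p [ 0.502  -0.0161  0.134 ] yaw 0.925 F [-0.2783 -1.6876  0.0862] gap 0.0165
1.0 t 6.74 p [0.5195 0.0032 0.134 ] yaw 0.725 F [-1.0344  0.1637  1.7201] gap 0.0169
1.2 t 7.11 p [0.5405 0.0187 0.134 ] yaw 0.525 F [-0.734  -0.7767  1.4933] gap 0.0166
1.4 t 7.47 p [0.5642 0.0296 0.134 ] yaw 0.325 F [0.69   0.6109 0.979 ] gap 0.0167
1.58 t 7.82 p [0.5871 0.035  0.134 ] yaw 0.144 F [1.7754 0.9092 0.2634] gap 0.0163
```

```bash
python3 - <<'E'
from h import *
P=np.array([.6065,-.0932]); th=.155;f=1.61
a=th+np.pi-f
p=P+.13*np.array([np.cos(a),np.sin(a)])
manip.servo_line([*p,.134],ori=down(1.72-f),vel=.12);st()
effector.open_jaws(); st()
manip.servo_line([p[0],p[1],.25],vel=.3)
manip.move_pose([.5,.3,.3],down(.6)); st()
a=viewer.get_image("scene");b=viewer.get_image("top")
for n,i in(("s2",a),("t2",b)): cv2.imwrite(f"pics/{n}full.png",i[:,:,::-1])
crop(a,205,170,150,135,4.4,"s2.png"); crop(b,180,170,160,150,4,"t2.png")
E
```

```text
t 8.07 p [0.5902 0.0354 0.134 ] yaw 0.112 F [-2.6792  0.5302  2.0469] gap 0.0166
 t 9.32 p [0.5915 0.0359 0.134 ] yaw 0.11 F [-0.3113  0.903  -0.3067] gap 0.0917
 t 10.96 p [0.5009 0.2977 0.2994] yaw 0.597 F [-0.1864 -0.8102 -0.1827] gap 0.0914
```

View pics/s2.png

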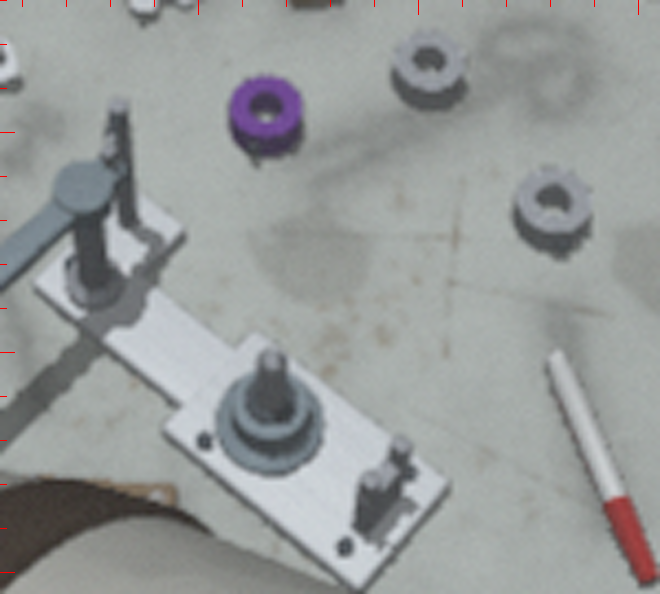

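View pics/t2.png

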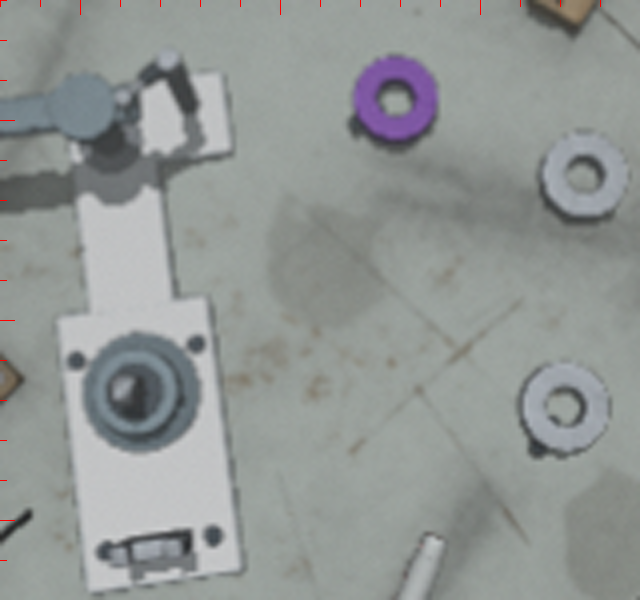

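The arm is out to the left (over the pivot at (201,196), pointing left). Now zooming in on the shaft to find its flat.

```bash
python3 - <<'E'
from h import *
a=cv2.imread("pics/s2full.png")[:,:,::-1]; b=cv2.imread("pics/t2full.png")[:,:,::-1]
L=lambda i:cv2.convertScaleAbs(i,alpha=1.8,beta=-30)
A=L(a)[245:280,248:283];B=L(b)[250:285,195:230]
c=np.hstack([cv2.resize(x,(385,385),interpolation=cv2.INTER_CUBIC) for x in(A,B)])
for o in (0,385):
  for i in range(0,35,5):
    cv2.line(c,(o+i*11,0),(o+i*11,6),(255,0,0),1);cv2.line(c,(o,i*11),(o+6,i*11),(255,0,0),1)
cv2.imwrite("pics/z2.png",c[:,:,::-1])
E
```

```text
(no output)
```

View pics/z2.png

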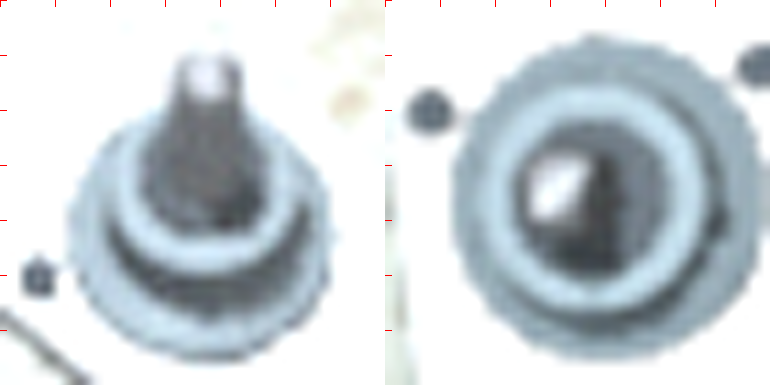

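```bash
cat > ov.py <<'E'
from h import *
import sys
a=cv2.imread("pics/s2full.png"); b=cv2.imread("pics/t2full.png")
def rod(o,s,yaw):
    # outline at z: circle w flat
    al=np.arccos(5/8)
    t=np.linspace(al,2*np.pi-al,60)
    base=yaw+np.pi+s
    def ring(r,z):
        tt=t; x=r*np.cos(tt);y=r*np.sin(tt); x=np.minimum(x,.005)
        c,s_=np.cos(base),np.sin(base)
        return np.c_[o[0]+c*x-s_*y,o[1]+s_*x+c*y,np.full(len(x),z)]
    return [ring(.008,.05),ring(.008,.096),ring(.005,.1)]
def circ(o,r,z):
    t=np.linspace(0,2*np.pi,60); return np.c_[o[0]+r*np.cos(t),o[1]+r*np.sin(t),np.full(60,z)]
E
python3 - <<'E'
from ov import *
o=np.array([.4785,-.1135]);yaw=.155
# where the rod axis should project
print(proj("top",[[*o,.1],[*o,.05],[*o,.014]]),proj("scene",[[*o,.1],[*o,.05],[*o,.014]]))
# measured: rod top
zs=lambda x,y:(248+x/11-.5,245+y/11-.5); zt=lambda x,y:(195+(x-385)/11-.5,250+y/11-.5)
print("top tri",tri(zs(206,78),zt(556,188)))
print("shoulder",atz("top",zt(600,196),.05))
rows=[]
for s in (.5,.8,1.1,1.4):
  r=[]
  for im,n,x0,y0 in ((a,"scene",248,240),(b,"top",197,252)):
    c=cv2.resize(im[y0:y0+32,x0:x0+32],(384,384),interpolation=cv2.INTER_NEAREST); c=cv2.convertScaleAbs(c,alpha=2.,beta=-20)
    for q in rod(o,s,yaw)+[circ(o,.014,.05)]:
      p=((proj(n,q)+.5-[x0,y0])*12).astype(int); cv2.polylines(c,[p.reshape(-1,1,2)],True,(0,0,255) if len(q)==60 and 1 else 0,1)
    r.append(c)
  rows.append(np.hstack(r))
cv2.imwrite("pics/o1.png",cv2.resize(np.vstack([np.hstack(rows[:2]),np.hstack(rows[2:])]),(800,400),interpolation=cv2.INTER_AREA))
cv2.imwrite("pics/o2.png",rows[2])
c=np.hstack([cv2.convertScaleAbs(cv2.resize(im[y0:y0+32,x0:x0+32],(384,384),interpolation=cv2.INTER_CUBIC),alpha=2.5,beta=-60) for im,x0,y0 in ((a,248,240),(b,197,252))])
cv2.imwrite("pics/o3.png",c)
E
```

```text
[[210.8133 266.3043]
 [213.6326 266.7471]
 [215.4817 267.0377]] [[266.7017 250.3897]
 [266.2802 259.4534]
 [265.9974 265.5351]]
top tri (array([ 0.478 , -0.1117,  0.0969]), np.float64(5.65354646449408e-06))
shoulder [ 0.4774 -0.1143  0.05  ]
```

View pics/o1.png

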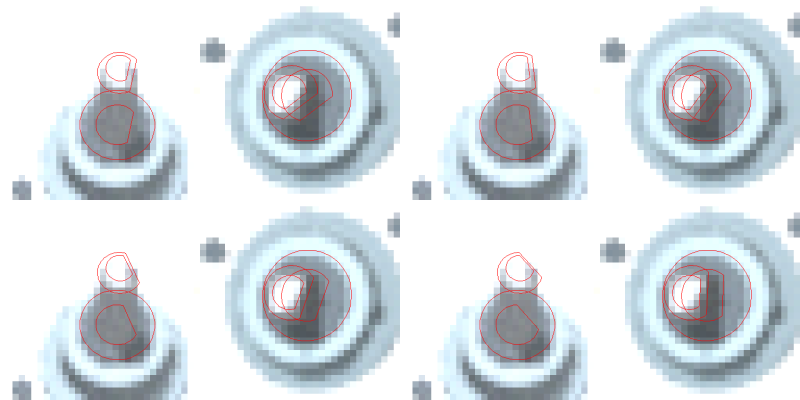

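View pics/o2.png

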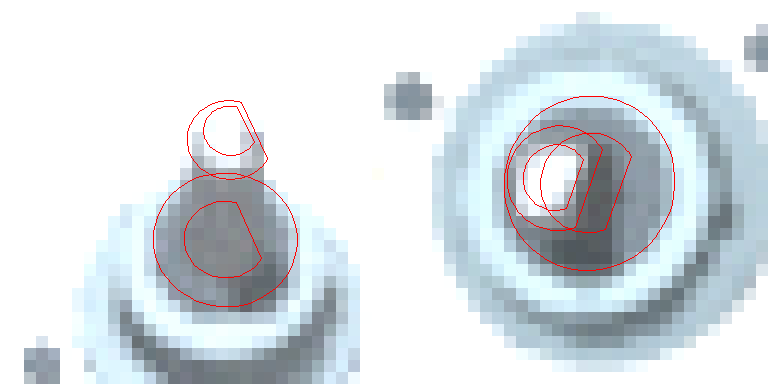

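View pics/o3.png

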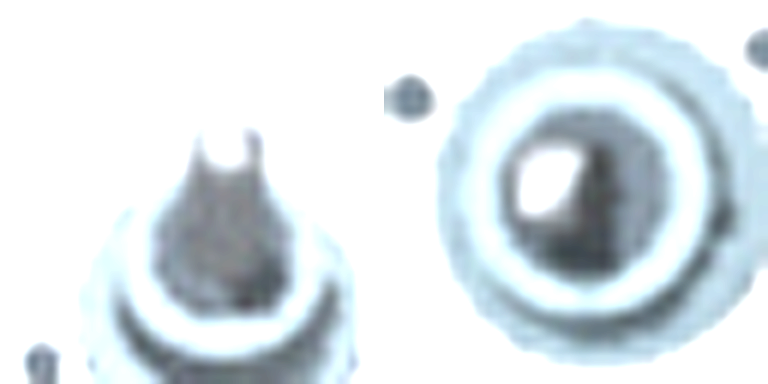

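```bash
python3 - <<'E'
from ov import *
o=np.array([.4778,-.1135]);yaw=.152
im=b; x0,y0=203,256; r=[]
for s in (None,.8,1.0,1.2,1.4,1.55):
    c=cv2.resize(im[y0:y0+21,x0:x0+21],(260,260),interpolation=cv2.INTER_CUBIC).astype(float)
    c=np.clip((c/255)**.6*300-60,0,255).astype(np.uint8)
    if s:
     for q in rod(o,s,yaw):
      p=((proj("top",q)+.5-[x0,y0])*260/21).astype(int); cv2.polylines(c,[p.reshape(-1,1,2)],True,(0,0,255),1)
    r.append(c)
cv2.imwrite("pics/o4.png",np.vstack([np.hstack(r[:3]),np.hstack(r[3:])]))
E
```

```text
(no output)
```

View pics/o4.png

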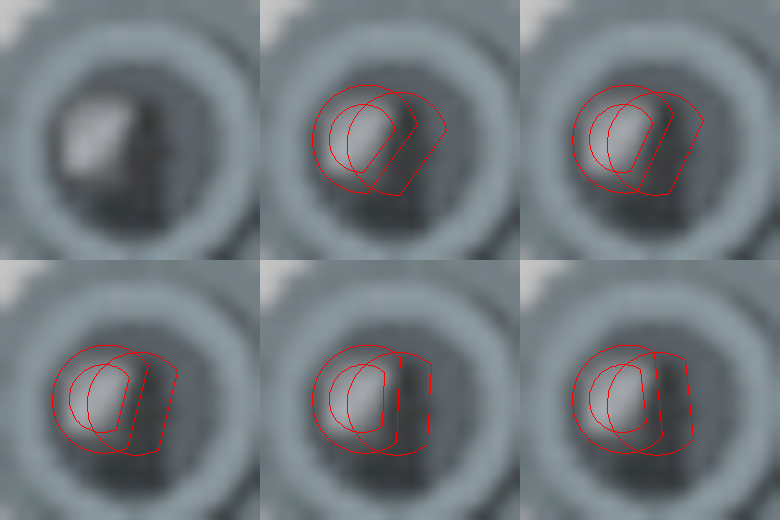

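```bash
python3 - <<'E'
from h import *
y=.152+1.28
manip.move_pose([.478,-.113,.19],down(y)); st()
manip.servo_line([.478,-.113,.076],vel=.2); manip.sleep(.15); st()
effector.close(f_grip=20); manip.sleep(.1); st()
print(manip.current_wrist_torque())
E
```

```text
t 12.63 p [ 0.4786 -0.1124  0.1902] yaw 1.432 F [0.625  0.1328 0.2266] gap 0.0919
 t 13.5 p [ 0.4793 -0.1131  0.0774] yaw 1.432 F [0.8355 0.1455 0.0809] gap 0.0916
 t 14.8 p [ 0.4783 -0.1108  0.076 ] yaw 1.434 F [0.5544 5.1002 0.933 ] gap 0.0127
[ 1.0702 -0.1007 -0.022 ]
```

The gap of 12.7 mm matches 13 mm across the flat, so the pads lie on the flat. Turning the shaft by -1.28.

```bash
python3 - <<'E'
from h import *
ax=np.array([.478,-.1122])
for s in (.96,.64,.32,0):
    y=.148+s
    c=ax+.0015*np.array([np.cos(y),np.sin(y)])
    manip.move_pose([*c,.076],down(y)); st(s)
manip.sleep(.3); st(); print(manip.current_wrist_torque())
E
```

```text
0.96 t 15.17 p [ 0.4786 -0.1111  0.076 ] yaw 1.113 F [-0.2815 -1.3183  0.5334] gap 0.0125
0.64 t 15.53 p [ 0.4788 -0.1115  0.076 ] yaw 0.795 F [-0.4352 -2.6043  1.3296] gap 0.0125
0.32 t 15.88 p [ 0.4789 -0.112   0.076 ] yaw 0.476 F [-2.3575 -2.8829  2.8534] gap 0.0121
0 t 16.24 p [ 0.4789 -0.1125  0.0759] yaw 0.154 F [-2.6266 -3.0255  4.3681] gap 0.0122
 t 16.54 p [ 0.4789 -0.1125  0.0759] yaw 0.152 F [-4.5016 -3.6086  3.1406] gap 0.0124
[-0.8767  0.8452 -0.0085]
```

```bash
python3 - <<'E'
from h import *
effector.open_jaws(); st()
manip.servo_line([.4789,-.112,.19],vel=.3)
manip.move_pose([.472,-.327,.17],down(.977)); st()
a=viewer.get_image("scene");b=viewer.get_image("top")
for n,i in(("s3",a),("t3",b)): cv2.imwrite(f"pics/{n}full.png",i[:,:,::-1])
c=np.hstack([cv2.convertScaleAbs(cv2.resize(np.ascontiguousarray(im[y0:y0+32,x0:x0+32,::-1]),(384,384),interpolation=cv2.INTER_CUBIC),alpha=1.8,beta=-30) for im,x0,y0 in ((a,248,240),(b,197,252))])
cv2.imwrite("pics/o5.png",c)
E
```

```text
t 17.85 p [ 0.4795 -0.112   0.076 ] yaw 0.148 F [ 0.5924 -0.7543 -0.3413] gap 0.0917
 t 19.45 p [ 0.4717 -0.3259  0.1689] yaw 0.976 F [ 0.1694  0.1753 -0.4857] gap 0.0917
```

View pics/o5.png

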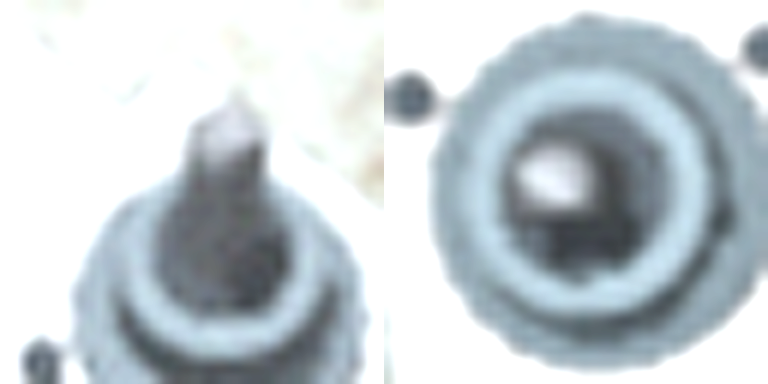

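View pics/t3full.png

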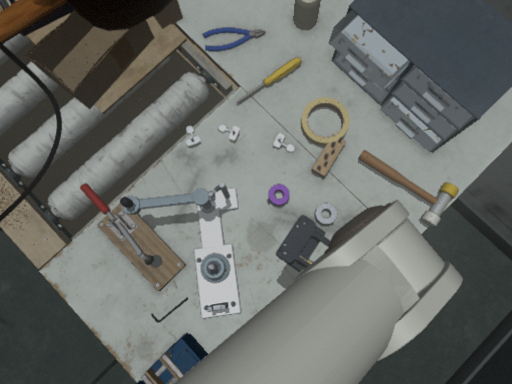

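View pics/s3full.png

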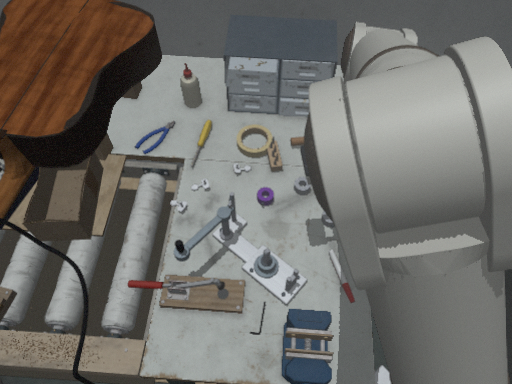

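```bash
python3 - <<'E'
from h import *
a=cv2.imread("pics/scene0.png"); b=cv2.imread("pics/top0.png")
r=[]
C=np.array([.472,-.3255])
for im,n,x0,y0,off in ((a,"scene",315,202,0),(b,"top",305,256,0)):
  for ov in (0,1):
    c=cv2.resize(im[y0:y0+32,x0:x0+32],(384,384),interpolation=cv2.INTER_CUBIC)
    if ov:
      cc=C+np.array([0,.0008 if n=="scene" else -.0013])
      t=np.linspace(0,6.283,60)
      for z in(0,.024):
        p=((proj(n,np.c_[cc[0]+.022*np.cos(t),cc[1]+.022*np.sin(t),t*0+z])+.5-[x0,y0])*12).astype(int); cv2.polylines(c,[p.reshape(-1,1,2)],True,(0,0,255),1)
      for s,col in((2.48,(255,0,0)),(2.58,(0,0,255)),(2.68,(0,255,0))):
        d=np.array([np.cos(s),np.sin(s)]); p=((proj(n,[[*(cc+.0*d),.012],[*(cc+.028*d),.012]])+.5-[x0,y0])*12).astype(int); cv2.line(c,tuple(map(int,p[0])),tuple(map(int,p[1])),col,1)
    r.append(c)
cv2.imwrite("pics/c1.png",cv2.resize(np.vstack([np.hstack(r[:2]),np.hstack(r[2:])]),(600,600)))
E
```

```text
(no output)
```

View pics/c1.png

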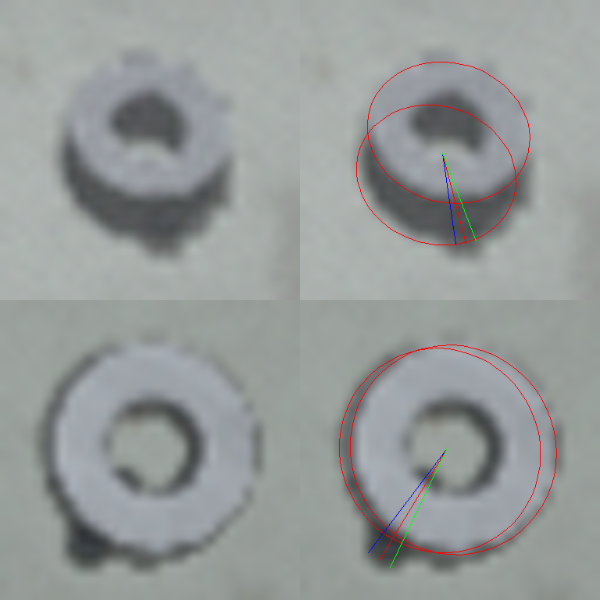

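```bash
python3 - <<'E'
from h import *
manip.servo_line([.472,-.3252,.05],ori=down(.99),vel=.25)
manip.servo_line([.472,-.3252,.0035],vel=.1); manip.sleep(.1); st()
effector.close(f_grip=25); manip.sleep(.1); st()
manip.servo_line([.472,-.3252,.16],vel=.2); st()
E
```

```text
t 20.9 p [ 0.4723 -0.3257  0.004 ] yaw 0.99 F [ 0.1988 -0.23    0.2057] gap 0.0917
 t 21.82 p [ 0.4719 -0.3252  0.0035] yaw 0.99 F [ 0.3261 -0.5021 -0.3823] gap 0.0427
 t 22.76 p [ 0.4714 -0.3244  0.1589] yaw 0.99 F [ 0.0991  0.2956 -1.2887] gap 0.0426
```

```bash
python3 - <<'E'
from h import *
manip.move_pose([.4774,-.1123,.16],down(.99+.728)); manip.sleep(.2); st()
a=viewer.get_image("scene");b=viewer.get_image("top")
for n,i in(("s4",a),("t4",b)): cv2.imwrite(f"pics/{n}full.png",i[:,:,::-1])
crop(a,220,195,90,110,5.4,"s4.png"); crop(b,160,200,110,110,5.4,"t4.png")
E
```

```text
t 23.82 p [ 0.4774 -0.1145  0.16  ] yaw 1.714 F [ 0.1212 -0.7049 -1.3846] gap 0.0427
```

View pics/s4.png

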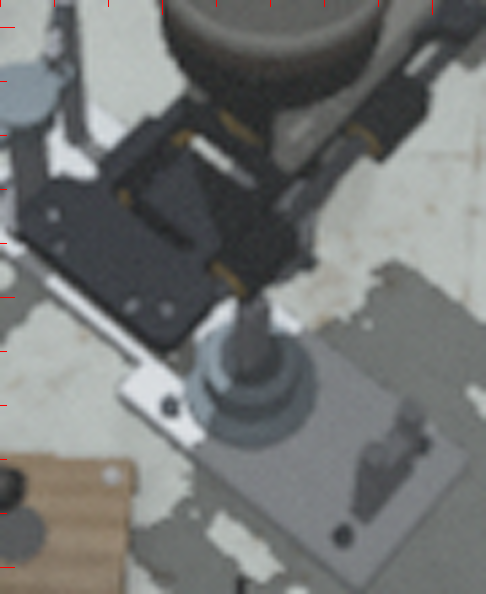

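View pics/t4.png

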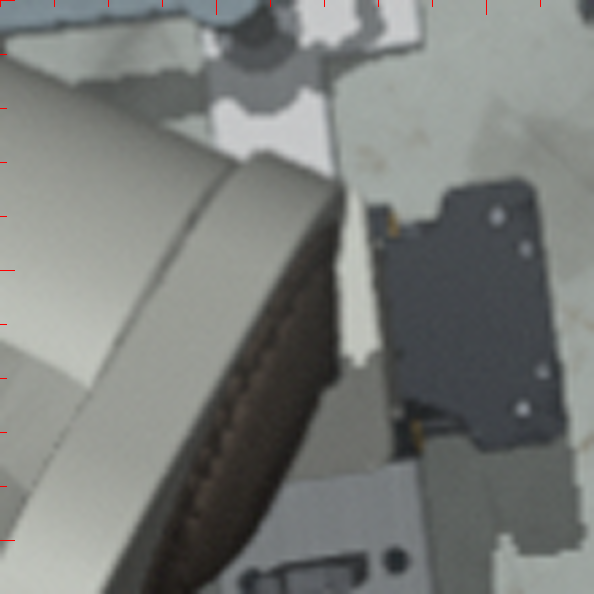

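```bash
python3 - <<'E'
from h import *
for i in range(4): manip.sleep(.05); st()
manip.servo_line([.4774,-.1123,.112],ori=down(1.718),vel=.1); manip.sleep(.15)
for i in range(3): manip.sleep(.05); st()
E
```

```text
t 23.97 p [ 0.4773 -0.1134  0.1599] yaw 1.716 F [-0.4499  0.6392 -0.7958] gap 0.0428
 t 24.02 p [ 0.4773 -0.1131  0.1599] yaw 1.716 F [ 0.3891  0.2728 -0.9557] gap 0.0427
 t 24.07 p [ 0.4774 -0.1128  0.16  ] yaw 1.717 F [-0.6148 -0.0606 -1.5988] gap 0.0427
 t 24.12 p [ 0.4774 -0.1127  0.16  ] yaw 1.717 F [ 0.5366 -0.2658 -1.1164] gap 0.0428
 t 24.95 p [ 0.478  -0.1124  0.1127] yaw 1.718 F [ 0.175  -1.0202 -0.6353] gap 0.0426
 t 25.0 p [ 0.4779 -0.1123  0.1126] yaw 1.718 F [ 0.5689  0.0824 -0.5355] gap 0.0425
 t 25.05 p [ 0.4778 -0.1123  0.1125] yaw 1.718 F [-0.953   0.4072 -0.8442] gap 0.0427
```

```bash
python3 - <<'E'
from h import *
for z in (.104,.100,.096,.092,.088):
    manip.servo_line([.4774,-.1123,z],vel=.04); manip.sleep(.1); st(z)
    F=np.mean([manip.current_force() for _ in range(3)],0)
    if abs(F[2]+.9)>8 or np.linalg.norm(F[:2])>10: print("STOP",F); break
E
```

```text
0.104 t 25.5 p [ 0.4773 -0.1124  0.1039] yaw 1.718 F [ 0.4449  0.1024 -1.2795] gap 0.0423
0.1 t 25.85 p [ 0.4774 -0.1123  0.0999] yaw 1.718 F [-0.2611  0.1609 -0.8268] gap 0.0426
0.096 t 26.2 p [ 0.4773 -0.1123  0.0959] yaw 1.718 F [-0.0866  0.3748 -0.8017] gap 0.0426
0.092 t 26.55 p [ 0.4773 -0.1123  0.0919] yaw 1.718 F [-0.4617 -0.0855 -0.6328] gap 0.0428
0.088 t 26.9 p [ 0.4774 -0.1123  0.0879] yaw 1.718 F [ 0.0927  0.7354 -1.063 ] gap 0.0427
```

```bash
python3 - <<'E'
from h import *
for z in (.085,.082,.079,.075,.070,.0655):
    manip.servo_line([.4774,-.1123,z],vel=.04); manip.sleep(.1); st(z)
    F=np.mean([manip.current_force() for _ in range(3)],0)
    if abs(F[2]+.9)>8 or np.linalg.norm(F[:2])>10: print("STOP",F); break
E
```

```text
0.085 t 27.25 p [ 0.4774 -0.1123  0.085 ] yaw 1.718 F [-0.3029 -0.8064 -1.1831] gap 0.0423
0.082 t 27.6 p [ 0.4774 -0.1123  0.0819] yaw 1.718 F [-0.0324 -0.3034 -0.6315] gap 0.0423
0.079 t 27.95 p [ 0.4773 -0.1123  0.0789] yaw 1.718 F [-1.2778 -0.8521 -0.7422] gap 0.0429
0.075 t 28.3 p [ 0.4774 -0.1123  0.0749] yaw 1.718 F [ 1.1708 -0.2094 -1.115 ] gap 0.0426
0.07 t 28.68 p [ 0.4774 -0.1123  0.0699] yaw 1.718 F [ 0.4334 -0.1286 -2.6236] gap 0.0427
0.0655 t 29.04 p [ 0.4774 -0.1123  0.0654] yaw 1.718 F [-0.3149 -0.6283 -0.9403] gap 0.0429
```

```bash
python3 - <<'E'
from h import *
u=np.array([np.cos(.148),np.sin(.148)])
def F():
    return np.mean([ (manip.sleep(.02),manip.current_force())[1] for _ in range(6)],0)
f0=F(); print(f0)
d=0
while d<.0065:
    d+=.0005
    p=np.array([.4774,-.1123])+d*u
    manip.servo_line([*p,.0655],vel=.02); manip.sleep(.05)
    f=F()-f0; q=np.array(manip.current_tool_pos()); print(round(d*1e3,1),"fx",round(f[:2]@u,2),"fy",round(f[1]*u[0]-f[0]*u[1],2),"fz",round(f[2],2),"d",round(1e3*((q[:2]-[.4774,-.1123])@u),2),q[2],round(manip.current_clock(),2))
    if f[:2]@u<-3: break
E
```

```text
[ 0.2071  0.4528 -0.6237]
0.5 fx -0.04 fy -0.15 fz -0.31 d 0.51 0.06554268716750496 29.54
1.0 fx -2.19 fy -0.17 fz 0.39 d 0.62 0.06540238928116068 29.94
1.5 fx -4.78 fy -0.94 fz 1.59 d 0.77 0.06531942196550737 30.34
```

```bash
python3 - <<'E'
from h import *
u=np.array([np.cos(.148),np.sin(.148)])
p=np.array([.4774,-.1123])+.00125*u
manip.servo_line([*p,.0655],vel=.02)
for i in range(5):
    f=np.mean([ (manip.sleep(.03),manip.current_force())[1] for _ in range(8)],0)-[.2071,.4528,-.6237]
    print(round(manip.current_clock(),2),f,f[:2]@u, np.array(manip.current_tool_pos()))
print(yaw_now(),manip.current_wrist_torque(),R.from_quat(manip.current_tcp_rot()).as_matrix()[:,2])
a=viewer.get_image("scene");b=viewer.get_image("top")
for n,i in(("s5",a),("t5",b)): cv2.imwrite(f"pics/{n}full.png",i[:,:,::-1])
crop(a,225,215,90,95,6,"s5.png"); crop(b,160,200,110,110,5.4,"t5.png")
E
```

```text
30.86 [-5.1364 -1.7685  1.5471] -5.341009755608878 [ 0.4782 -0.1122  0.0654]
31.12 [-5.1597 -1.2615  1.5224] -5.289328899432545 [ 0.4782 -0.1122  0.0654]
31.39 [-5.4895 -1.6587  1.2527] -5.674028269883536 [ 0.4781 -0.1122  0.0654]
31.66 [-5.3985 -1.7134  1.3914] -5.592136513998647 [ 0.4782 -0.1122  0.0654]
31.93 [-5.4312 -1.6723  1.4232] -5.618409017923464 [ 0.4782 -0.1122  0.0654]
1.7178430966490503 [-0.258   1.1159  0.0263] [-0.0008  0.0001 -1.    ]
```

View pics/s5.png

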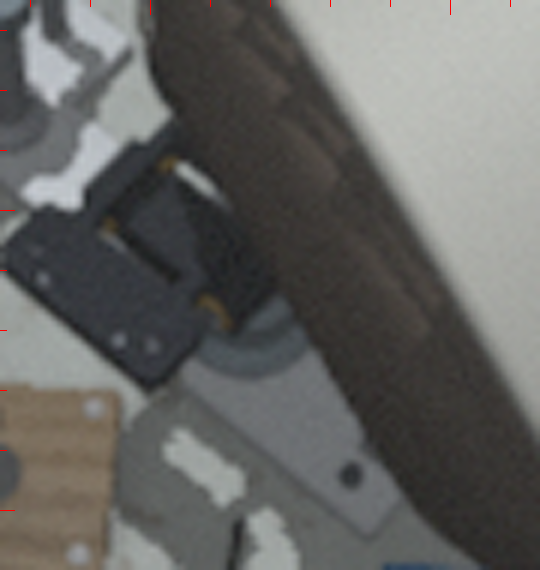

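View pics/t5.png

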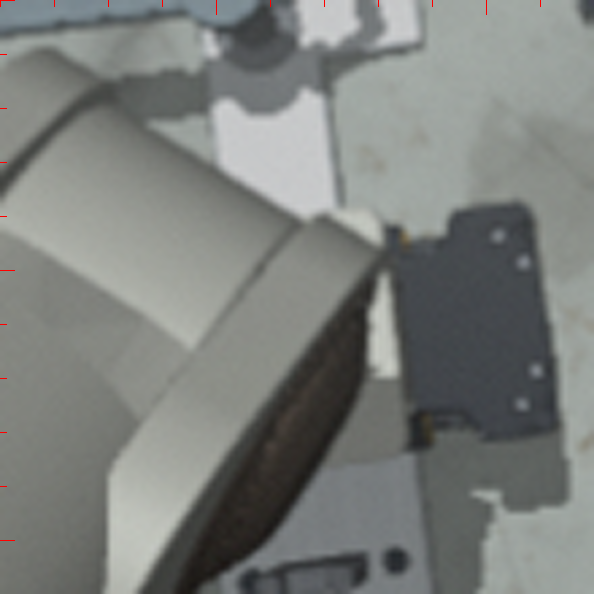

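Inserted without contact, and the press builds as expected. As an independent check on the screw alignment, I'll probe the total play in x, which should be 3.0 mm if the tip is squarely on the flat.

```bash
python3 - <<'E'
from h import *
u=np.array([np.cos(.148),np.sin(.148)]);o=np.array([.4774,-.1123])
def F(): return np.mean([ (manip.sleep(.02),manip.current_force())[1] for _ in range(5)],0)-[.2071,.4528,-.6237]
def go(d): manip.servo_line([*(o+d*u),.0655],vel=.02); manip.sleep(.05)
def rep(d):
    f=F(); q=np.array(manip.current_tool_pos()); print(round(d*1e3,2),"fx",round(f[:2]@u,2),"fy",round(f[1]*u[0]-f[0]*u[1],2),"d",round(1e3*((q[:2]-o)@u),2),round(manip.current_clock(),2)); return f[:2]@u
go(-.001);rep(-.001)
for d in (-.0019,-.0023,-.0027,-.0031,-.0035):
    go(d)
    if rep(d)>2: break
go(.0002);rep(.0002)
E
```

```text
-1.0 fx -0.76 fy -0.45 d 0.07 32.42
-1.9 fx -0.28 fy -0.69 d -1.85 32.8
-2.3 fx -0.33 fy -0.53 d -2.32 33.18
-2.7 fx -0.09 fy -0.54 d -2.62 33.57
-3.1 fx 1.57 fy -0.26 d -2.7 33.95
-3.5 fx 4.18 fy -0.11 d -2.74 34.33
0.2 fx -0.22 fy -0.17 d -0.47 34.8
```

```bash
python3 - <<'E'
from h import *
u=np.array([np.cos(.148),np.sin(.148)]);o=np.array([.4774,-.1123])
manip.servo_line([*(o+.0009*u),.0655],vel=.02)
for i in range(5):
    f=np.mean([ (manip.sleep(.04),manip.current_force())[1] for _ in range(8)],0)-[.2071,.4528,-.6237]
    print(round(manip.current_clock(),2),f,round(f[:2]@u,2), np.array(manip.current_tool_pos()))
print(yaw_now(),manip.current_finger_gap())
b=viewer.get_image("scene"); cv2.imwrite("pics/s6full.png",b[:,:,::-1])
E
```

```text
35.38 [-1.0355 -0.8546 -0.8711] -1.15 [ 0.478  -0.1122  0.0654]
35.72 [-1.7477 -0.7824 -0.8109] -1.84 [ 0.478  -0.1122  0.0654]
36.05 [-2.2732 -1.1087 -1.2548] -2.41 [ 0.478  -0.1122  0.0654]
36.38 [-2.7904 -1.1834 -1.1481] -2.93 [ 0.4781 -0.1122  0.0654]
36.72 [-3.3938 -1.2089 -1.3894] -3.53 [ 0.4781 -0.1122  0.0654]
1.7179450022841434 0.042622245026871494
```

View pics/s6full.png

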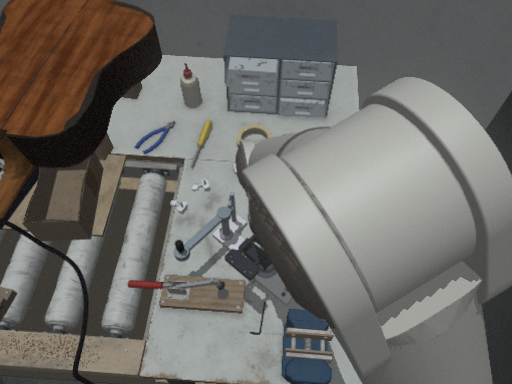

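```bash
python3 - <<'E'
from h import *
u=np.array([np.cos(.148),np.sin(.148)]);o=np.array([.4774,-.1123])
manip.servo_line([*(o+.00078*u),.0655],vel=.02)
for i in range(6):
    f=np.mean([ (manip.sleep(.04),manip.current_force())[1] for _ in range(8)],0)-[.2071,.4528,-.6237]
    q=np.array(manip.current_tool_pos());print(round(manip.current_clock(),2),round(f[:2]@u,2),round(f[2],2),round(1e3*((q[:2]-o)@u),2))
E
```

```text
37.35 -3.4 -1.86 0.69
37.68 -3.29 -1.75 0.71
38.02 -3.98 -2.35 0.71
38.35 -3.96 -2.43 0.72
38.68 -4.1 -2.2 0.69
39.02 -4.26 -2.29 0.72
```

The press has nearly levelled off at about 4 N, which is light, so I'm handing in.

```bash
python3 - <<'E'
from h import *
st(); manip.hand_in()
E
```

```text
t 39.02 p [ 0.4781 -0.1122  0.0655] yaw 1.718 F [-4.0127 -0.6817 -2.497 ] gap 0.0427
the job is handed in; nothing more can be done
```

The job is handed in at 39 s of the 61 s allowed, with the collar held on the shaft and its screw tip pressed against the flat.

**What I did:**
- **Steady arm:** I swung it to the left past its detent. It stayed out when released and still shows there in the last picture.
- **Shaft:** I gripped it across the flat (12.7 mm measured, 13 mm expected) and turned it until the flat faced the screwdriver rest. A picture afterwards agreed.
- **Collar:** I picked up the ring with the screw and lowered it over the shaft with no sign of contact. It is level, with its centre at about 74 mm.

**Last checks:**
- **Screw on the flat:** the sideways play was about 3.2 mm against 3.0 mm expected, so the tip is on the flat.
- **Press:** it read about 4 N and was still creeping up slightly at hand-in.
- **Not confirmed by sight:** the gripper hid the collar from both cameras. Its height, screw angle and press therefore rest on tool position and force readings only.
- **Offsets:** the tip touched about 0.9 mm earlier than expected, most likely because the collar sits slightly off-centre in the grip. The stand's direction is known to about 0.01 rad, and the collar's screw angle to a few degrees.

The plain ring and the other loose things were not touched.

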